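# Pop the slide scanner's loading hatch

### The arm

A 6-joint arm with a two-finger parallel gripper is mounted at the origin on the work surface. World frame = base frame: x ahead of the robot, y to its left, z up, the work surface at z = 0. Lengths are in m, angles in rad, forces in N, time in s.
With the tool pointing down it reaches from about 0.35 to 0.775 m from the base axis. Payload 7.3 kg.
Tool frame: the origin (TCP) lies at the centre of the arm's flange, where the gripper is bolted on; the fingertips stand 178 mm ahead of it and the grasp point (between the pads) lies robot.pinch_z ahead of it (robot.pinch_z is the distance from the TCP to the grasp point, in m); x points along the fingers, z is the direction in which the jaws open and shut, and the axes are right-handed (so a half turn about x gives the same grasp; the last joint's range is limited). The gripper opens to 92 mm and grips with 3 to 60 N. Pads are 19 mm wide; open, the fingers measure 130 mm over their backs; the gripper's body (75 mm by 190 mm) begins 47 mm behind the grasp point.
Start: joints at [-1.294, 0.342, 1.524, -0, 1.275, -0.146], TCP at [0.215, -0.479, 0.405] pointing down, gripper open.
Joint ranges: [-2.53, 2.53], [-0.77, 2.02], [0.04, 2.7], [-1, 4.14], [0.28, 2.66], [-3.11, 3.11]. Speed limits (rad/s): [2.57, 2.57, 3.14, 3.14, 3.14, 3.14].

### API

Orientations are given as [roll, pitch, yaw] about the fixed x, y, z axes, in that order (R = Rz(yaw) Ry(pitch) Rx(roll)).
In Python, from cell import robot gives the robot as it stands.
- The arm moves only by the shell command python3 -m jog 'ROWS' [FORCE]. ROWS is JSON, a list of rows, each an object of numbers: "fingers": the closure, from 0 (fully open) to 1 (shut); "x", "y", "z": the shift along the tool's x, y, z in cm; "spin": the turn about the tool's x in degrees. A call has 1 to 5 rows; each row is the pose to reach, as a shift and turn from the pose commanded when the call began, along the tool's axes at that moment; what a row does not reach only later rows make up. A row lasts 1/8 s, in which the tool goes at most 62.5 mm and 10.7 degrees, less where a joint would pass 70% of its speed; a pose out of reach is approached as far as the arm can. A call with a gripper value outside its range is refused whole. The fingers move at their own pace and stop on an object; FORCE is the grip in N (left out, the last holds). Time passes only in rows, so rows that repeat a pose let the fingers close. It gives the time, the measured TCP pose, the force and the opening at its end, in the units of the state.
- robot.observe(): the state, without advancing time (a new reading comes with each control period).
- robot.read_camera(name): name is "scene" or "top" or "wrist"; returns a dict with "color" (400x640x3 uint8, red, green, blue), "mtx" (3x3 intrinsics, pixels), "view" (4x4, takes a point from world to camera coordinates); the wrist camera has in their place "T_tool_cam" (4x4, takes a point from camera to tool coordinates, whose origin is the TCP and whose axes are the tool frame's). Camera axes: x right, y down, z forward; pixel columns grow to the right and rows downward; lengths in m; the calibration is good to about 2 mm. A picture is of the moment at which its call begins: read the wrist's pose just before it. There is no depth.
- robot.hand_in(): hands the job in, once; it reports no verdict.
Trained networks look in a picture, given as the dict that the camera call returned (one of the last four; its "shot" number tells which), for a name from the list of things; names that differ only in an ending like _2 or _b are one class to them, and where a whole thing is asked for, a point or a joint stands for the part that bears it (a point fixed in the world has none). Each returns a list of dicts, best first, with "conf" (0 to 1); they miss things now and then, are a little off and sometimes report something else, mostly with a low value. They report only what shows in the picture. A call takes as long as a camera call.
- robot.look_for(target, picture): "xy" ([column, row] in pixels, amid what is visible of it).
The state is a dict: "time": time; "qpos": joint angles; "qvel": joint speeds; "joint_efforts": joint torques, N m; "tool_pos": TCP position; "tool_rot": TCP orientation; "contact_force": force on the tool from outside, world axes, zero at the start; "torque": the same for the moment, N m; "opening": finger opening in m.
Only numpy, scipy, OpenCV 4.12 (cv2) and the standard library are available. Lean on these libraries where they do the work, as an engineer would, in place of code of your own. Each camera call takes 0.05 s, during which the arm holds its last target. There are 200 camera calls.

### The job

Open the loading hatch of the slide scanner, the broad white unit: with closed fingertips press the hatch's dark touch pad down to its stop, once only, then take the hand away so that the hatch springs up, and watch it for two seconds or so to be sure that it stays open. Do not push the sprung-up hatch back down, leave the slim hatch of the narrower grey unit shut, and do not pick up, shift or knock over the oil bottle and slide mailer on the scanner, the beaker on the grey unit, or the jar and objective between the units.

Things in the scene. Friction and masses are not known exactly. Their poses are not given: they have to be found in the camera images.
- slide_hatch_pad (a point): where to press: centre of the thin dark touch pad (26 x 44 mm, flush) on top of the scanner's hatch, a white flap flush with the deck 110 mm above the table. It is 30 mm in from the free edge (towards the robot) and 120 mm from the hinge (far side). Axes: x from free edge to hinge, y along the hinge to the left, z up; moves with the hatch.
- slide_hatch_edge (a point): middle of the hatch's free edge, at its top face; axes as for the pad. The hatch is 150 mm from hinge to free edge and 120 mm wide. Released, it springs up by itself to its stop (free edge about 90 mm above the deck) and the spring holds it there. Pressed down all the way again, it latches shut.
- slide_hatch (a joint): hatch angle in rad: 0 latched flush, negative pressed in (stop at -0.075), positive open (stop at 0.65). Push-push latch under a spring: pressed at the pad it yields under about 3 to 4 N, lets go when the pad has sunk about 7 mm (-0.058) and stops hard at 9 mm (-0.075): press it to the stop, then let it rise. Pressed less, it stays latched.
- scanner: slide scanner, the broader of the two bench units: white box 260 (x) x 260 (y) x 110 mm high, heavy, does not move. Origin under its centre on the table, x away from the robot, z up. Its hatch lies 45 mm right of its middle (-y side).
- power_unit: lamp power unit, the narrower, grey bench unit: box 260 x 180 x 110 mm high, heavy, does not move; origin and axes as for the scanner. The two units may stand either way round. It has a similar but slimmer hatch (150 x 70 mm) over its fuses, which is to stay shut.
- fuse_hatch (a joint): angle of the power unit's slim fuse hatch in rad: 0 latched flush, positive open. It has the same latch and must not be pressed.
- oil_bottle: small amber immersion-oil bottle with a black cap, 26 mm across, 55 mm high, loose on the scanner's deck beside the hatch. Origin at the centre of its underside. To be left alone.
- mailer: white plastic slide mailer, 30 x 80 x 18 mm, loose on the scanner's deck behind the hatch. Origin at the centre of its underside. To be left alone.
- beaker: small glass beaker, 44 mm across, 50 mm high, loose on the power unit's deck behind its hatch. Origin at the centre of its underside. To be left alone.
- objective: steel microscope objective, 32 mm across, 45 mm high, loose on the table between the two units. Origin at the centre of its underside. To be left alone.
- stain_jar: amber glass jar with a white lid, 48 mm across, 75 mm high, loose on the table between the two units. Origin at the centre of its underside. To be left alone.

How it is judged:
By the outcome, as a careful person would: the job done as asked, in the order asked, and still so for the second after the job is handed in, with the robot touching nothing.
It also fails if it takes over 32 s, if anything falls off the work surface, if the arm or the gripper's body presses on something with over 40 N, if the wrist force passes 120 N, or if a joint passes its speed limit or range.

## Working session

There is one attempt and no reset: what is moved stays moved. The work goes in short steps, Python scripts to look and compute and a shell command to move; the robot and the scene stay as the last step left them, time stands still between calls to the robot, and variables do not carry over. Pictures are saved under pics/ and viewed, on a budget of 10 in all, crops included, one or two more only if the job needs it, and the job is handed in when it is done.

```bash
mkdir -p pics; cat > h.py <<'E'
import numpy as np, cv2
from cell import robot
from scipy.spatial.transform import Rotation as R
def ray(p,xy):
    K=p["mtx"]; d=np.linalg.inv(K)@np.array([xy[0],xy[1],1.])
    if "view" in p: T=np.linalg.inv(np.array(p["view"]))
    else:
        s=p["state"]; T=np.eye(4); T[:3,:3]=R.from_euler('xyz',s["tool_rot"]).as_matrix(); T[:3,3]=s["tool_pos"]; T=T@np.array(p["T_tool_cam"])
    return T[:3,3],T[:3,:3]@d
def at_z(p,xy,z):
    o,d=ray(p,xy); return o+d*(z-o[2])/d[2]
def snap(n,f=None):
    s=robot.observe(); p=robot.read_camera(n); p["state"]=s
    if f: cv2.imwrite("pics/"+f,p["color"][:,:,::-1])
    return p
E
python3 - <<'E'
from h import *
np.set_printoptions(precision=4,suppress=True)
s=robot.observe(); print(s["time"],s["tool_pos"],s["tool_rot"],s["opening"],robot.pinch_z)
print(R.from_euler('xyz',s["tool_rot"]).as_matrix())
Z=dict(slide_hatch_pad=.11,slide_hatch_edge=.11,scanner=.11,power_unit=.11,fuse_hatch=.11,oil_bottle=.14,mailer=.128,beaker=.135,objective=.03,stain_jar=.05)
for c in("top","scene"):
    p=snap(c,c+"0.png")
    for n,z in Z.items():
        for r in robot.look_for(n,p)[:2]: print(c,n,np.round(r["xy"]),round(r["conf"],2),at_z(p,r["xy"],z))
E
```

```text
0.0 [ 0.2154 -0.4786  0.4041] [2.968  1.5693 1.82  ] 0.09144857848803026 0.1592
[[-0.0004  0.9119  0.4103]
 [ 0.0015  0.4103 -0.9119]
 [-1.      0.0003 -0.0015]]
top slide_hatch_pad [252. 195.] 0.71 [0.5941 0.2027 0.11  ]
top slide_hatch_edge [250. 201.] 0.74 [0.578  0.2102 0.11  ]
top scanner [236. 192.] 0.74 [0.6039 0.2491 0.11  ]
top scanner [410. 214.] 0.22 [ 0.5363 -0.2486  0.11  ]
top power_unit [412. 217.] 0.94 [ 0.5272 -0.2512  0.11  ]
top fuse_hatch [411. 227.] 0.92 [ 0.5008 -0.2499  0.11  ]
top fuse_hatch [251. 197.] 0.38 [0.5892 0.2062 0.11  ]
top oil_bottle [210. 211.] 0.52 [0.5494 0.3165 0.14  ]
top mailer [247. 151.] 0.87 [0.7187 0.2149 0.128 ]
top mailer [236. 191.] 0.36 [0.6052 0.2459 0.128 ]
top beaker [431. 184.] 0.6 [ 0.6204 -0.3017  0.135 ]
top beaker [407. 218.] 0.47 [ 0.5249 -0.2351  0.135 ]
top stain_jar [319. 230.] 0.73 [0.4904 0.0128 0.05  ]
scene slide_hatch_pad [408. 172.] 0.86 [0.6112 0.1974 0.11  ]
scene slide_hatch_edge [406. 170.] 0.86 [0.6031 0.1972 0.11  ]
scene scanner [428. 190.] 0.6 [0.6844 0.2135 0.11  ]
scene power_unit [199. 207.] 0.92 [ 0.6265 -0.2543  0.11  ]
scene fuse_hatch [202. 173.] 0.79 [ 0.5072 -0.2421  0.11  ]
scene fuse_hatch [438. 199.] 0.58 [0.7186 0.22   0.11  ]
scene oil_bottle [450. 142.] 0.61 [0.5615 0.3176 0.14  ]
scene oil_bottle [203. 174.] 0.23 [ 0.5567 -0.2379  0.14  ]
scene mailer [440. 200.] 0.73 [0.743  0.2099 0.128 ]
scene mailer [428. 191.] 0.59 [0.7111 0.1992 0.128 ]
scene beaker [174. 196.] 0.59 [ 0.6112 -0.2979  0.135 ]
scene objective [318. 225.] 0.49 [ 0.6471 -0.0163  0.03  ]
scene objective [173. 194.] 0.15 [ 0.4578 -0.3199  0.03  ]
scene stain_jar [312. 181.] 0.58 [0.5147 0.0027 0.05  ]
```

```bash
python3 - <<'E'
import cv2
a=cv2.imread("pics/top0.png")[100:300,170:470]; cv2.imwrite("pics/top0c.png",cv2.resize(a,(780,520),interpolation=cv2.INTER_CUBIC))
E
```

```text
(no output)
```

View pics/top0c.png

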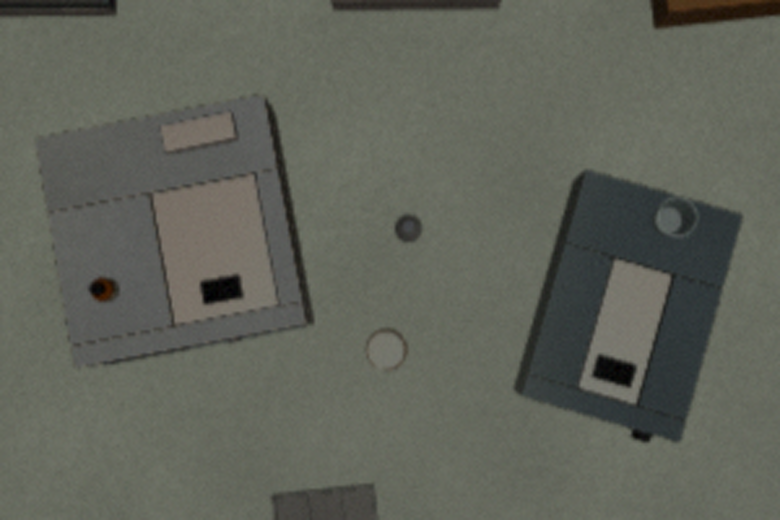

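View pics/scene0.png

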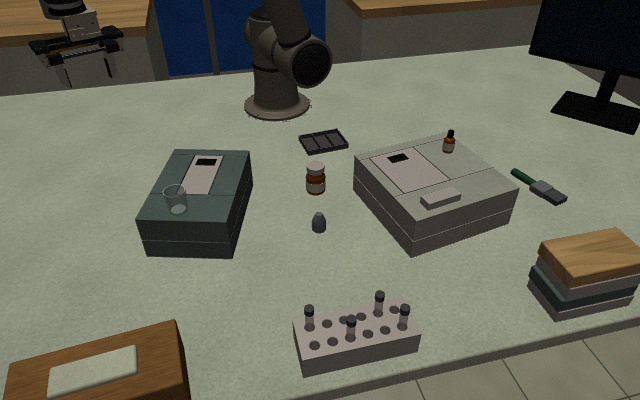

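The top crop shows the scanner at left and the grey unit at right. The scanner's pad is at crop (221,290), which is full-image (255,211.5). The network's hatch point was the middle of the flap rather than the pad. In the scene view the pad is at (399,157). The oil bottle is left of the hatch and the mailer is behind it.

```bash
python3 - <<'E'
from h import *
np.set_printoptions(precision=4,suppress=True)
p=snap("top"); f=lambda x,y:(170+x/2.6,100+y/2.6)
g=lambda x,y,z=.11: at_z(p,f(x,y),z)
pad=g(221,290); print("pad",pad, "scene", at_z(snap("scene"),(399,157),.11))
a,b,c,d=g(173,326),g(277,305),g(152,195),g(256,173)
print(a,b,c,d); v=(c+d-a-b); print("yaw",np.degrees(np.arctan2(v[1],v[0])),np.degrees(np.arctan2(*( (a-b)[[1,0]])))-90)
print("bottle",g(101,290,.16))
s=robot.observe(); M=R.from_euler('xyz',s["tool_rot"]).as_matrix()
t=np.r_[pad[:2],.40]; print("shift cm",100*M.T@(t-s["tool_pos"]), "T", robot.read_camera("wrist")["T_tool_cam"])
E
```

```text
pad [0.5466 0.1951 0.11  ] scene [0.5515 0.2005 0.11  ]
[0.5074 0.2479 0.11  ] [0.5297 0.1335 0.11  ] [0.6522 0.2719 0.11  ] [0.6758 0.1567 0.11  ]
yaw 9.245313238190594 11.021145478746206
bottle [0.5464 0.314  0.16  ]
shift cm [  0.4678  57.8526 -47.869 ] T [[ 0.0005 -0.3056  0.9522  0.0202]
 [-0.0003 -0.9522 -0.3056  0.0819]
 [ 1.     -0.0002 -0.0005 -0.0022]
 [ 0.      0.      0.      1.    ]]
```

```bash
python3 -m jog '[{"fingers":1,"y":4.6,"z":-3.8},{"fingers":1,"y":9.2,"z":-7.6},{"fingers":1,"y":13.8,"z":-11.4},{"fingers":1,"y":18.4,"z":-15.2},{"fingers":1,"y":23,"z":-19}]' 20
python3 -m jog '[{"fingers":1,"y":4.6,"z":-3.8},{"fingers":1,"y":9.2,"z":-7.6},{"fingers":1,"y":13.8,"z":-11.4},{"fingers":1,"y":18.4,"z":-15.2},{"fingers":1,"y":23,"z":-19}]'
python3 -m jog '[{"fingers":1,"y":4,"z":-3.3,"spin":7},{"fingers":1,"y":8,"z":-6.6,"spin":14},{"fingers":1,"y":11.8,"z":-9.9,"spin":14},{"fingers":1,"y":11.8,"z":-9.9,"spin":14}]'
python3 - <<'E'
from h import *
np.set_printoptions(precision=4,suppress=True)
p=snap("wrist","w1.png"); s=p["state"]; print(s["time"],s["tool_pos"],s["contact_force"],s["opening"])
for n in("slide_hatch_pad","slide_hatch_edge"):
    for r in robot.look_for(n,p)[:2]: print(n,r["xy"],r["conf"],at_z(p,r["xy"],.11))
E
```

```text
1.25 [ 0.2154 -0.4788  0.4048] [-0.2664  1.0349  0.0031] 0.09159890257218396$[0]: bad value
$[0]: bad value
$[0]: bad value
```

View pics/w1.png

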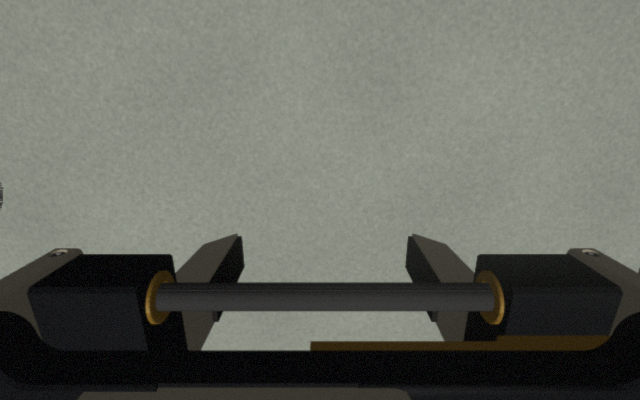

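The wrist image shows the fingers still open over bare table. All three calls were refused, so nothing moved. I'll try a single row to find out which value was bad.

```bash
python3 -m jog --help 2>&1 | head -20; python3 -m jog '[{"fingers":1.0,"x":0,"y":4.6,"z":-3.8,"spin":0}]' 20
```

```text
invalid input: not JSON, or not a number
time: 1.52
tool_pos: [0.2411, -0.4268, 0.4043]
tool_rot: [-0.379, 1.57, -1.531]
contact_force: [0.8, -0.2, 0.7]
opening: 0.0858
```

All keys have to be given in each row.

```bash
python3 -m jog '[{"fingers":1.0,"x":0,"y":4.6,"z":-3.8,"spin":0},{"fingers":1.0,"x":0,"y":9.2,"z":-7.6,"spin":0},{"fingers":1.0,"x":0,"y":13.8,"z":-11.4,"spin":0},{"fingers":1.0,"x":0,"y":18.4,"z":-15.2,"spin":0},{"fingers":1.0,"x":0,"y":23,"z":-19,"spin":0}]' 20
python3 -m jog '[{"fingers":1.0,"x":0,"y":4.6,"z":-3.8,"spin":0},{"fingers":1.0,"x":0,"y":9.2,"z":-7.6,"spin":0},{"fingers":1.0,"x":0,"y":13.8,"z":-11.4,"spin":0},{"fingers":1.0,"x":0,"y":18.4,"z":-15.2,"spin":0},{"fingers":1.0,"x":0,"y":23,"z":-19,"spin":0}]'
python3 -m jog '[{"fingers":1.0,"x":0,"y":3.6,"z":-3,"spin":7},{"fingers":1.0,"x":0,"y":7.2,"z":-6.1,"spin":14},{"fingers":1.0,"x":0,"y":7.2,"z":-6.1,"spin":14},{"fingers":1.0,"x":0,"y":7.2,"z":-6.1,"spin":14}]'
python3 - <<'E'
from h import *
np.set_printoptions(precision=4,suppress=True)
p=snap("wrist","w2.png"); s=p["state"]; print(s["time"],s["tool_pos"],s["contact_force"],s["opening"]); print(R.from_euler('xyz',s["tool_rot"]).as_matrix())
for n in("slide_hatch_pad","slide_hatch_edge"):
    for r in robot.look_for(n,p)[:2]: print(n,r["xy"],r["conf"],at_z(p,r["xy"],.11))
E
```

```text
time: 2.15
tool_pos: [0.3741, -0.1558, 0.405]
tool_rot: [0.53, 1.57, -0.619]
contact_force: [1.4, -0.0, -0.0]
opening: 0.0359
time: 2.78
tool_pos: [0.506, 0.1121, 0.4049]
tool_rot: [0.819, 1.57, -0.329]
contact_force: [1.6, -0.7, -0.0]
opening: 0.0003
time: 3.28
tool_pos: [0.5457, 0.1949, 0.4044]
tool_rot: [-1.08, 1.57, -2.471]
contact_force: [1.4, -0.1, -0.0]
opening: 0.0005
3.275 [0.5457 0.1949 0.4044] [ 1.3607 -0.1282 -0.0021] 0.0005324512708671633
[[-0.0009  0.9839  0.1789]
 [-0.0007  0.1789 -0.9839]
 [-1.     -0.001   0.0005]]
slide_hatch_pad [324.6, 125.7] 0.78 [0.6016 0.2067 0.11  ]
slide_hatch_edge [322.6, 124.4] 0.77 [0.6023 0.2086 0.11  ]
```

View pics/w2.png

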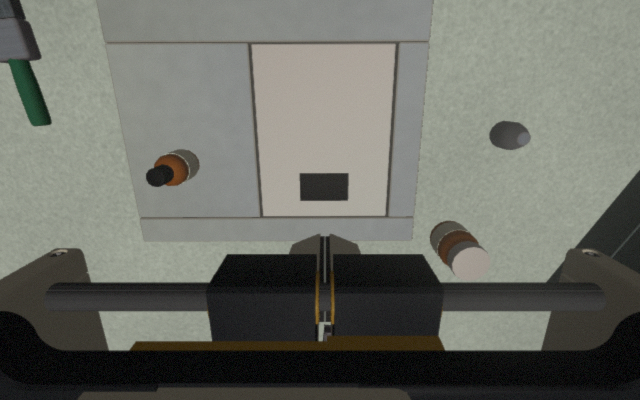

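The close view shows the pad centred at pixel (324.5,187). The fingers are shut and aligned with the hatch. The bottle stands at about (172,168), left of the hatch.

```bash
python3 - <<'E'
from h import *
np.set_printoptions(precision=4,suppress=True)
p=snap("wrist"); s=p["state"]; M=R.from_euler('xyz',s["tool_rot"]).as_matrix()
for n,xy,z in(("pad",(324.5,187),.11),("padL",(300,187),.11),("padR",(349,187),.11),("edge",(324,216),.11),("hinge",(324,43),.11),("bottlecap",(161,175),.165)):
    q=at_z(p,xy,z); t=M.T@(q-s["tool_pos"]); print(n,q,"tool cm",100*t)
E
```

```text
pad [0.5478 0.1963 0.11  ] tool cm [29.4957  0.242  -0.1878]
padL [0.5439 0.2183 0.11  ] tool cm [29.495   0.2429 -2.427 ]
padR [0.5518 0.1743 0.11  ] tool cm [29.4963  0.2411  2.0514]
edge [0.5198 0.1917 0.11  ] tool cm [29.4956 -2.5983 -0.2357]
hinge [0.6653 0.2177 0.11  ] tool cm [29.496  12.1821 -0.2246]
bottlecap [0.5515 0.3169 0.165 ] tool cm [ 23.9924   2.7295 -11.995 ]
```

```bash
python3 -m jog '[{"fingers":1.0,"x":5,"y":0.2,"z":0,"spin":0},{"fingers":1.0,"x":9,"y":0.2,"z":0,"spin":0},{"fingers":1.0,"x":10.7,"y":0.2,"z":0,"spin":0},{"fingers":1.0,"x":10.7,"y":0.2,"z":0,"spin":0}]' 20
python3 -m jog '[{"fingers":1.0,"x":0.4,"y":0,"z":0,"spin":0},{"fingers":1.0,"x":0.8,"y":0,"z":0,"spin":0},{"fingers":1.0,"x":1.2,"y":0,"z":0,"spin":0},{"fingers":1.0,"x":1.2,"y":0,"z":0,"spin":0}]'
```

```text
time: 3.98
tool_pos: [0.5477, 0.1948, 0.2967]
tool_rot: [-1.482, 1.568, -2.875]
contact_force: [-0.1, -0.2, 1.1]
opening: 0.0004
time: 4.47
tool_pos: [0.5482, 0.1956, 0.2861]
tool_rot: [1.434, 1.57, 0.042]
contact_force: [0.9, -0.5, 2.7]
opening: 0.0009
```

```bash
python3 -m jog '[{"fingers":1.0,"x":0.2,"y":0,"z":0,"spin":0},{"fingers":1.0,"x":0.4,"y":0,"z":0,"spin":0},{"fingers":1.0,"x":0.5,"y":0,"z":0,"spin":0}]'
python3 -m jog '[{"fingers":1.0,"x":0.2,"y":0,"z":0,"spin":0},{"fingers":1.0,"x":0.3,"y":0,"z":0,"spin":0}]'
```

```text
time: 4.85
tool_pos: [0.5483, 0.1956, 0.2808]
tool_rot: [1.483, 1.569, 0.091]
contact_force: [2.7, 0.2, 4.2]
opening: 0.0007
time: 5.1
tool_pos: [0.5483, 0.1956, 0.2788]
tool_rot: [1.529, 1.569, 0.136]
contact_force: [-0.1, -1.4, 12.1]
opening: 0.0003
```

```bash
python3 -m jog '[{"fingers":1.0,"x":0.1,"y":0,"z":0,"spin":0},{"fingers":1.0,"x":0.1,"y":0,"z":0,"spin":0}]'
```

```text
time: 5.35
tool_pos: [0.5483, 0.1956, 0.2786]
tool_rot: [1.512, 1.568, 0.12]
contact_force: [-1.3, -2.2, 14.5]
opening: 0.0005
```

The force rose to 14.5 N with almost no travel, so the hatch is at its stop. Now I'll lift away fast.

```bash
python3 -m jog '[{"fingers":1.0,"x":-6,"y":0,"z":0,"spin":0},{"fingers":1.0,"x":-12,"y":-0.5,"z":0,"spin":0},{"fingers":1.0,"x":-17,"y":-3,"z":0,"spin":0},{"fingers":1.0,"x":-20,"y":-7,"z":0,"spin":0},{"fingers":1.0,"x":-20,"y":-11,"z":0,"spin":0}]'
python3 - <<'E'
from h import *
snap("wrist","w3.png"); p=snap("scene"); cv2.imwrite("pics/s3.png",cv2.resize(p["color"][90:270,120:540,::-1],(798,342)))
E
```

```text
time: 5.98
tool_pos: [0.4385, 0.1759, 0.4783]
tool_rot: [1.679, 1.568, 0.286]
contact_force: [0.4, -0.1, 0.4]
opening: 0.0003
```

View pics/s3.png

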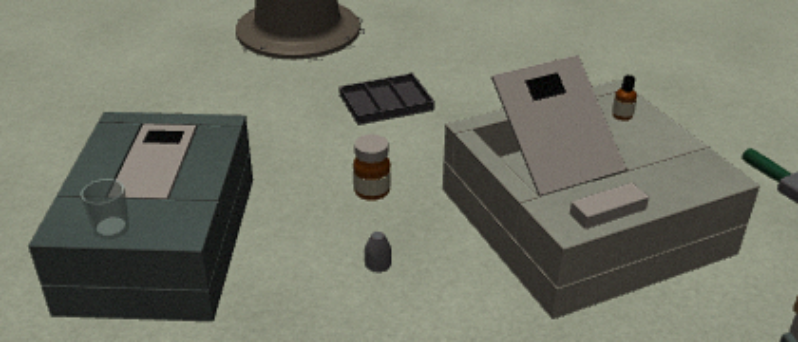

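The hatch is open, with its pad at crop (545,86). Nothing else has moved and the grey unit's hatch is flush. I'll hold still for about 2.5 s and look again.

```bash
H='see rows'; 
python3 -m jog '[{"fingers":1.0,"x":0,"y":0,"z":0,"spin":0},{"fingers":1.0,"x":0,"y":0,"z":0,"spin":0},{"fingers":1.0,"x":0,"y":0,"z":0,"spin":0},{"fingers":1.0,"x":0,"y":0,"z":0,"spin":0},{"fingers":1.0,"x":0,"y":0,"z":0,"spin":0}]' >/dev/null
python3 -m jog '[{"fingers":1.0,"x":0,"y":0,"z":0,"spin":0},{"fingers":1.0,"x":0,"y":0,"z":0,"spin":0},{"fingers":1.0,"x":0,"y":0,"z":0,"spin":0},{"fingers":1.0,"x":0,"y":0,"z":0,"spin":0},{"fingers":1.0,"x":0,"y":0,"z":0,"spin":0}]' >/dev/null
python3 -m jog '[{"fingers":1.0,"x":0,"y":0,"z":0,"spin":0},{"fingers":1.0,"x":0,"y":0,"z":0,"spin":0},{"fingers":1.0,"x":0,"y":0,"z":0,"spin":0},{"fingers":1.0,"x":0,"y":0,"z":0,"spin":0},{"fingers":1.0,"x":0,"y":0,"z":0,"spin":0}]' >/dev/null
python3 -m jog '[{"fingers":1.0,"x":0,"y":0,"z":0,"spin":0},{"fingers":1.0,"x":0,"y":0,"z":0,"spin":0},{"fingers":1.0,"x":0,"y":0,"z":0,"spin":0},{"fingers":1.0,"x":0,"y":0,"z":0,"spin":0},{"fingers":1.0,"x":0,"y":0,"z":0,"spin":0}]'
python3 - <<'E'
from h import *
p=snap("scene"); cv2.imwrite("pics/s4.png",cv2.resize(p["color"][90:270,120:540,::-1],(798,342)))
a=cv2.imread("pics/s3.png"); b=cv2.imread("pics/s4.png"); print("diff",cv2.absdiff(a,b).max(),cv2.absdiff(a,b).mean())
E
```

```text
time: 8.57
tool_pos: [0.4397, 0.1761, 0.4767]
tool_rot: [-0.216, 1.571, -1.609]
contact_force: [-0.1, -0.2, -0.4]
opening: 0.0009
diff 15 1.7651316400162198
```

View pics/s4.png

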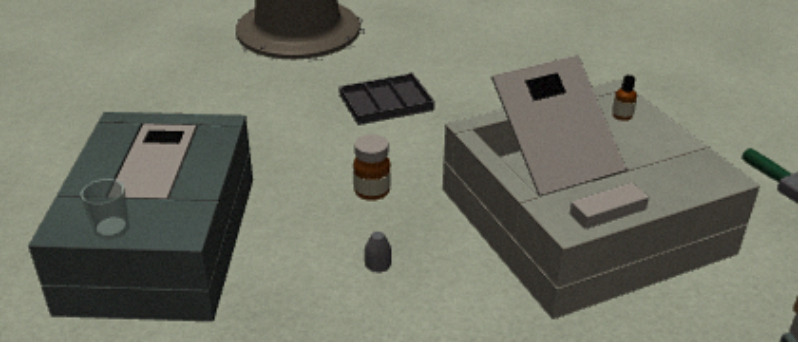

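The picture is the same 2.5 s later: the hatch is still open, with its pad at (545,86), and the loose things are unchanged.

```bash
python3 -c "
from cell import robot; print(robot.hand_in())"
```

```text
the job is handed in; nothing more can be done
None
```

The scanner's hatch is open and stayed open, and the job is handed in. I pressed the pad once with closed fingertips, down to the stop. There the tips had sunk about 9 mm and the force rose to 14.5 N with almost no further travel. Then I lifted the hand clear.

Two scene pictures about 2.5 s apart differ only by image noise. In both the hatch stands open, the grey unit's hatch is shut, and the bottle, mailer, beaker, jar and objective look undisturbed. The robot was touching nothing (force about 0 N), and the last clock reading, just before hand-in, was 8.6 s.

- **Hatch point:** the trained network put the pad near the middle of the flap, so I used my own reading of the wrist picture instead.
- **Refused moves:** my first three move calls were refused because some row values were left out, and nothing moved.

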